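# Slide a mended book under the press and clamp it

## Task

The ochre book has just had its spine re-glued. With the fingertips only, push it across the desk and in under the low platen of the blue press, spine first, until the spine rests square against the back stop between the side guides; then push the red lever right down so that the platen clamps the book, and come away. Keep the book flat on the desk all the time - no pinching, lifting or tipping - and leave the other things on the desk where they are.

Things in the scene. Friction and masses are not known exactly. Their poses are not given: they have to be found in the camera images.
- book: The book to press: ochre cover, 190 x 130 x 17 mm, about 0.32 kg, lying flat on the desk. Origin at the middle of its underside; its own x axis runs along the 190 mm length, +y points to the spine (a 190 mm edge), z up.
- book_center (a point): Middle of that book, half-way up (8.5 mm above the desk when it lies flat).
- book_spine (a point): Middle of the book's spine edge, half-way up; 65 mm from the book's centre along its +y axis.
- press: Blue bench press, fixed to the desk. Origin on the desk under the middle of its beam; +x runs into the mouth (the way the book goes in), +y to the left seen from the mouth, z up. Uprights at y = 101 to 121 mm either side, x = -33 to +33 mm, 64 mm high, foot flanges out to y = 144 mm. Beam at x = -28 to +28 mm, z = 37 to 63 mm; the cam cheeks on top of it reach z = 98 mm.
- press_mouth (a point): Middle of the mouth, 72 mm in front of the press's origin, axes as the press: here begin two straight aluminium side guides, 13 mm high, inner faces 100 mm either side of the middle (5 mm play each side of the book). In front of it they splay out over 23 mm to 222 mm apart. The book slides on the desk itself. Once home, its near edge is 18 mm in front of this point.
- press_stop (a point): Middle of the face of the press's back stop (20 mm high, full width), 40 mm behind the press's origin, 8.5 mm above the desk, axes as the press: the spine must come to rest against it.
- press_platen: The steel platen with grey felt that hangs under the beam (x = -26 to +26 mm, y = -94 to +94 mm of the press): with the lever up its underside is 22 to 23 mm above the desk, so the 17 mm book has 5 to 6 mm of headroom. The lever lowers it through a cam; it is sprung, and with the lever right down it holds the book with about 15 N. Its origin is the press's origin, and sinks with it.
- press_lever (a joint): Angle of the red-handled cam lever: 0 = fully raised (0.75 rad above level), starts at 0 to 0.08, 0.70 = right down at its stop (0.05 rad above level). Takes about 3 to 5 N at the handle and stays where it is left.
- lever_pivot (a point): The lever's pivot on the press's middle line, 88 mm above the desk. The lever points to the press's -y side (right, seen from the mouth) and swings in the press's y-z plane.
- lever_pad (a point): Middle of the upper face of the lever's red handle, 140 mm out from the pivot and 8 mm above the lever's centre line; the handle is 70 mm long, 28 mm wide and 16 mm thick. About 189 mm above the desk with the lever up, 103 mm with it down.
- glue_stick: Bystander, leave it alone: standing glue stick, yellow, 25 mm across, 91 mm tall. Origin at the middle of its underside.
- pen_black: Bystander, leave it alone: white pen with a black grip, 137 mm long, lying down. Origin at the middle of its underside.
- tape_black: Bystander, leave it alone: roll of black tape lying flat, 54 mm across, 18 mm high. Origin at the middle of its underside.
- label_roll: Bystander, leave it alone: pale roll of tape lying flat, 98 mm across, 25 mm high. Origin at the middle of its underside.
- jar_yellow: Bystander, leave it alone: clear jar with a yellow lid, 92 mm across, 123 mm tall. Origin at the middle of its underside.

How it is judged:
By the outcome, as a careful person would: the job done as asked, in the order asked, and still so for the second after the job is handed in, with the robot touching nothing.
It also fails if it takes over 72 s, if anything falls off the work surface, if the arm or the gripper's body presses on something with over 40 N, if the wrist force passes 120 N, or if a joint passes its speed limit or range.

## Robot

A 7-joint arm with a two-finger parallel gripper is mounted at the origin on a cart in front of the work surface, level with it; the furniture and walls round the work are solid. World frame = base frame: x ahead of the robot, y to its left, z up, the work surface at z = 0. Lengths are in mm, angles in rad, forces in N, time in s.
With the tool pointing down it reaches from about 400 to 900 mm from the base axis. Payload 5.5 kg.
Tool frame: the origin (TCP) lies at the very end of the fingers, on their centre line; the grasp point (between the pads) lies arm.pinch_z behind it (arm.pinch_z is the distance from the TCP to the grasp point, in mm); z points along the fingers, y is the line along which they close (so a half turn about z gives the same grasp; the last joint's range is limited). The gripper opens to 92 mm and grips with 3 to 60 N. Pads are 19 mm wide; open, the fingers measure 130 mm over their backs; the gripper's body (75 mm by 190 mm) begins 47 mm behind the grasp point.
Start: joints at [1.442, 0.501, -0.427, 1.55, 0.221, 1.138, -0.21], TCP at [248.238, -600.732, 188.829] pointing down, gripper open.
Joint ranges: [-2.88, 2.88], [-0.31, 2.03], [-1.54, 1.56], [0.2, 2.42], [-1.41, 4.55], [0.19, 2.02], [-2.57, 2.57]. Speed limits (rad/s): [2.57, 2.57, 3.14, 3.14, 3.14, 3.14, 3.14].

## Interface

Orientations are given as a unit quaternion [x, y, z, w].
In Python, from station import arm, optics gives the robot as it stands.
- The arm moves only by the shell command python3 -m inch 'ROWS' [OPENING] [FORCE]. ROWS is JSON, a list that holds one entry, the list of rows, each a list of 6 numbers: the shift along the tool's x, y, z each as a share of 0.15 m, from -1 to 1, then the turn, a rotation vector about the tool's x, y, z each as a share of 45 degrees, from -1 to 1. In form: [[[tx, ty, tz, ax, ay, az], ...]]. A call has 1 to 5 rows; each row is the pose to reach, as a shift and turn from the pose commanded when the call began, along the tool's axes at that moment; what a row does not reach only later rows make up. A row lasts 1/10 s, in which the tool goes at most 50 mm and 8.59 degrees, less where a joint would pass 70% of its speed; a pose out of reach is approached as far as the arm can. A call with a number of a shift or a turn outside -1 to 1 is refused whole. A call with a gripper value outside its range is refused whole. OPENING is the opening, from -1 (shut) to 1 (fully open), set as the call begins (- or left out, the last holds). The fingers move at their own pace and stop on an object; FORCE is the grip in N (left out, the last holds). Time passes only in rows, so rows that repeat a pose let the fingers close. It gives the time, the measured TCP pose, the force, the opening and the grip force at its end, in the units of the state.
- arm.get_state(): the state, without advancing time (a new reading comes with each control period).
- optics.grab_frame(name): name is "scene" or "top" or "wrist"; returns a dict with "img" (400x640x3 uint8, red, green, blue), "depth" (400x640 float32, mm along the optical axis (not along the pixel's ray), 0 where there is no reading), "camera_matrix" (3x3 intrinsics, pixels), "distortion" ([k1, k2, p1, p2, k3] as OpenCV has them; the pictures are not rectified), "R" (3x3) and "t" (3): a world point X has camera coordinates R X + t. Camera axes: x right, y down, z forward; pixel columns grow to the right and rows downward; lengths in mm; the calibration is good to about 2 mm. A picture is of the moment at which its call begins.
- arm.finish_job(): hands the job in; it is judged then, once.
The state is a dict: "time_s": time; "joints": joint angles; "qd": joint speeds; "joint_efforts": joint torques, N m; "eef_pos": TCP position; "orientation": TCP orientation; "ft_force": force on the tool from outside, world axes, zero at the start; "torque": the same for the moment, N m; "width": opening from 0.0 (shut) to 1.0 (fully open); "finger_force": force on a finger pad.
Only numpy, scipy, OpenCV 4.12 (cv2) and the standard library are available. Lean on these libraries where they do the work, as an engineer would, in place of code of your own. Each camera call takes 0.05 s, during which the arm holds its last target. There are 200 camera calls.

## Working session

There is one attempt and no reset: what is moved stays moved. The work goes in short steps, Python scripts to look and compute and a shell command to move; the robot and the scene stay as the last step left them, time stands still between calls to the robot, and variables do not carry over. Pictures are saved under pics/ and viewed, at most 12 in all, crops included, and the job is handed in when it is done.

```bash
ls; mkdir -p pics; cat > h.py <<'E'
import numpy as np, cv2
from station import arm, optics
from scipy.spatial.transform import Rotation as Rn
def grab(n):
    f=optics.grab_frame(n); return f
def save(f,p): cv2.imwrite('pics/'+p,cv2.cvtColor(f['img'],cv2.COLOR_RGB2BGR))
def ray(f,px):
    u=cv2.undistortPoints(np.array(px,float).reshape(-1,1,2),np.array(f['camera_matrix'],float),np.array(f['distortion'],float)).reshape(-1,2)
    R=np.array(f['R'],float);t=np.array(f['t'],float)
    return -R.T@t, np.c_[u,np.ones(len(u))]@R
def plane(f,px,z):
    o,d=ray(f,px); return o+d*((z-o[2])/d[:,2])[:,None]
def dep(f,px):
    px=np.atleast_2d(px);R=np.array(f['R'],float);t=np.array(f['t'],float)
    o,d=ray(f,px); z=np.array([f['depth'][int(v),int(u)] for u,v in px]); return o+d*z[:,None]
def proj(f,X):
    return cv2.projectPoints(np.atleast_2d(X).astype(float),cv2.Rodrigues(np.array(f['R'],float))[0],np.array(f['t'],float),np.array(f['camera_matrix'],float),np.array(f['distortion'],float))[0].reshape(-1,2)
def delta(pos,yaw_or_R=None):
    """shares to move the TCP to pos (world)"""
    s=arm.get_state(); R=Rn.from_quat(s['orientation']); v=R.inv().apply(np.array(pos)-s['eef_pos'])/150
    return v.round(3)
E
python3 - <<'E'
from h import *
for n in('top','scene'):
    f=grab(n); save(f,n+'0.png'); print(n,np.round(-np.array(f['R']).T@f['t']))
s=arm.get_state(); print(s, arm.pinch_z); print(Rn.from_quat(s['orientation']).as_matrix().round(3))
E
```

```text
pics
top [ 482.   82. 1648.]
scene [-22. 965. 775.]
{'time_s': 0.1, 'joints': array([ 1.44222841,  0.5018028 , -0.42676313,  1.55135673,  0.22084138,
        1.13828439, -0.21031618]), 'qd': array([-0.00016563, -0.00287018, -0.00051888, -0.00226512,  0.00030136,
       -0.0003941 , -0.00104821]), 'joint_efforts': array([-1.05182739e-02, -5.67874217e+01, -5.83828390e+00, -2.79915744e+01,
       -6.89760852e-02,  2.41481914e-02,  2.62008996e-05]), 'eef_pos': array([ 247.84530837, -600.13089372,  187.8429757 ]), 'orientation': array([ 9.80874358e-01,  1.94639896e-01, -1.65464449e-04, -8.81286203e-04]), 'ft_force': array([-0.75068525, -1.02278445,  0.33146142]), 'torque': array([-0.01143339, -0.02010328, -0.0080569 ]), 'finger_force': 0.0, 'width': 0.9986495118573959} 18.8
[[ 0.924  0.382 -0.001]
 [ 0.382 -0.924  0.002]
 [ 0.    -0.002 -1.   ]]
```

View pics/top0.png

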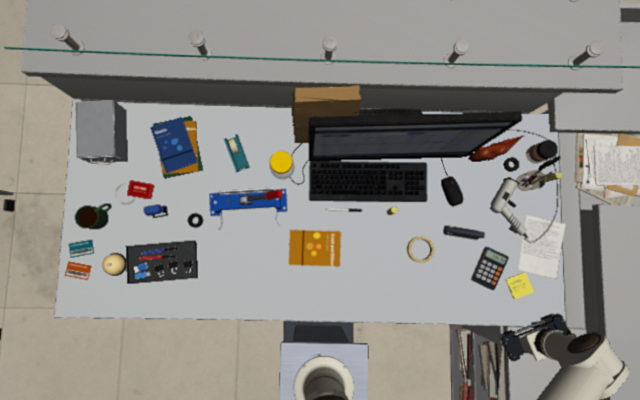

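View pics/scene0.png

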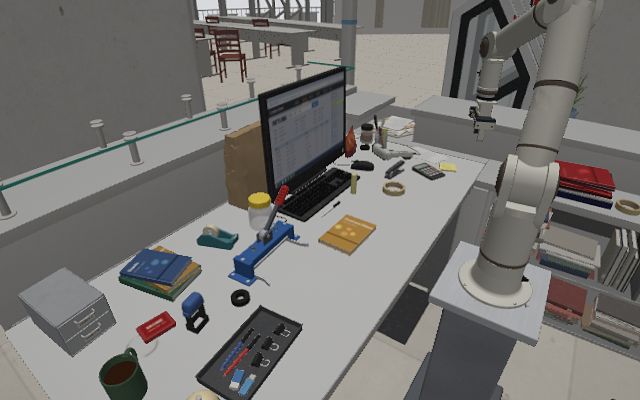

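The top view shows the press (blue) at about (248,201), its mouth towards the robot, and the ochre book at (315,248). The jar is at (281,163), behind the press. The scene view agrees. Next I'll measure and look at a close-up.

```bash
python3 - <<'E'
from h import *
f=grab('top'); g=grab('scene')
c1=cv2.resize(cv2.cvtColor(f['img'],2+2)[170:280,190:350],None,fx=5,fy=5,interpolation=cv2.INTER_CUBIC)
c2=cv2.resize(cv2.cvtColor(g['img'],4)[170:300,215:395],None,fx=4.4,fy=4.4,interpolation=cv2.INTER_CUBIC)
cv2.imwrite('pics/c1.png',c1[:, :800]);cv2.imwrite('pics/c2.png',c2[:600,:800])
h=cv2.cvtColor(f['img'],cv2.COLOR_RGB2HSV)
def m(lo,hi,box):
    k=cv2.inRange(h,np.array(lo),np.array(hi)); z=np.zeros_like(k); x0,y0,x1,y1=box; z[y0:y1,x0:x1]=k[y0:y1,x0:x1]; return z
k=m((8,120,80),(28,255,255),(280,220,350,275)); k=cv2.morphologyEx(k,3,np.ones((7,7)))
c=max(cv2.findContours(k,0,1)[0],key=cv2.contourArea); 
P=plane(f,c.reshape(-1,2),17)[:,:2].astype(np.float32); print('book',cv2.minAreaRect(P), cv2.boxPoints(cv2.minAreaRect(P)).round())
k=m((100,120,40),(125,255,255),(200,180,300,225))
cs=cv2.findContours(k,0,1)[0]; print([ (cv2.contourArea(c),cv2.boundingRect(c)) for c in cs if cv2.contourArea(c)>10])
for n,z,px in [('px',63,[(i[1],i[0]) for i in np.argwhere(k)])]:
    P=plane(f,px,z)[:,:2].astype(np.float32);print('press',cv2.minAreaRect(P),cv2.boxPoints(cv2.minAreaRect(P)).round())
D=np.array([dep(f,p)[0] for p in px]); print('press depth', np.percentile(D[:,2],[5,25,50,75,95]))
b=D[(D[:,2]>55)&(D[:,2]<70)][:,:2].astype(np.float32); print('beam',len(b),cv2.minAreaRect(b))
h2=np.array(f['img']).astype(int)
k=m((0,150,80),(8,255,255),(200,180,300,225))|m((172,150,80),(180,255,255),(200,180,300,225))
px=[(i[1],i[0]) for i in np.argwhere(k)];D=np.array([dep(f,p)[0] for p in px]);print('red',np.c_[px,D].round()[::4])
E
```

```text
book ((494.1634521484375, 41.28369903564453), (187.09620666503906, 126.58601379394531), 89.89521789550781) [[431. -52.]
 [557. -52.]
 [558. 135.]
 [431. 135.]]
[(794.5, (210, 189, 77, 27))]
press ((652.7529907226562, 286.65673828125), (79.05128479003906, 273.878173828125), 4.973580837249756) [[602. 420.]
 [625. 147.]
 [704. 154.]
 [680. 427.]]
press depth [ 3.61990844 57.64785722 62.1651751  65.24365001 72.34878939]
beam 655 ((659.3138427734375, 295.0381164550781), (64.63155364990234, 240.40304565429688), 5.089310646057129)
red [[277. 190. 681. 175. 197.]
 [270. 191. 678. 199. 187.]
 [274. 191. 677. 185. 195.]
 [278. 191. 676. 171. 206.]
 [267. 192. 676. 210. 174.]
 [271. 192. 676. 195. 182.]
 [275. 192. 674. 181. 192.]
 [279. 192. 673. 167. 206.]
 [267. 193. 673. 209. 176.]
 [271. 193. 672. 195. 186.]
 [275. 193. 671. 181. 197.]
 [279. 193. 670. 167. 200.]
 [267. 194. 669. 209. 177.]
 [271. 194. 668. 195. 188.]
 [275. 194. 667. 181. 198.]
 [279. 194. 667. 167. 202.]
 [266. 195. 666. 213. 170.]
 [270. 195. 665. 198. 182.]
 [274. 195. 664. 184. 196.]
 [278. 195. 663. 170. 206.]
 [265. 196. 663. 216. 171.]
 [269. 196. 663. 202. 175.]
 [273. 196. 661. 188. 191.]
 [277. 196. 661. 174. 196.]
 [265. 197. 660. 217. 165.]
 [269. 197. 659. 202. 179.]
 [273. 197. 658. 188. 185.]
 [267. 198. 656. 209. 172.]]
```

View pics/c1.png

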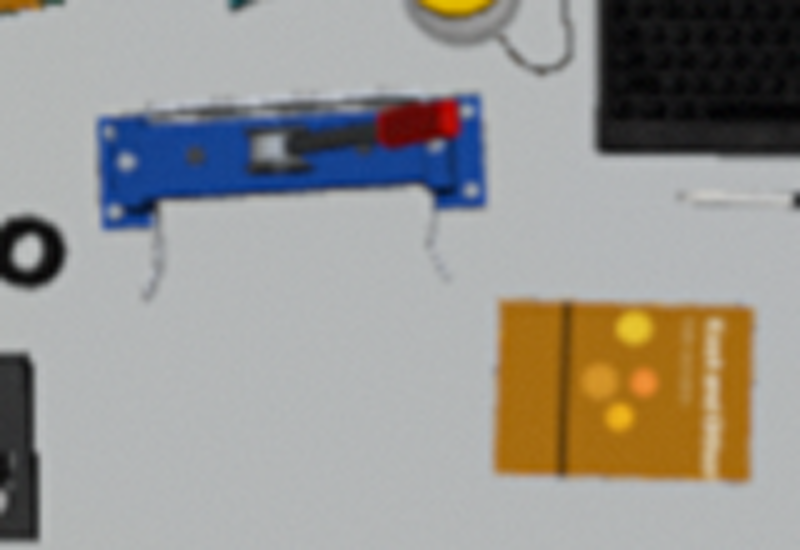

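View pics/c2.png

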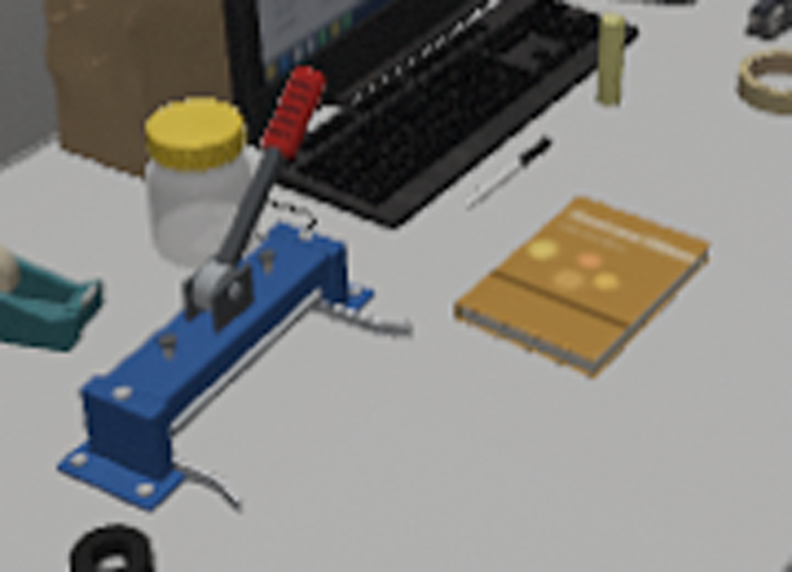

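The -x and +y faces of the book show grey page edges, and the title reads from the +x side. So the spine already faces +x, towards the press. The book centre is about (494,41) at yaw 0. The press is about (657,292) at yaw +5°. The plan is to push the book along press +y with two fingertips, then along press +x. First I'll move beside the book's -y end.

```bash

python3 -m inch '[[[0.3,-0.27,0,0,0,0],[0.6,-0.54,0,0,0,0],[0.93,-0.83,0,0,0,0],[0.93,-0.83,0,0,0,0]]]' -0.25
python3 -m inch '[[[0.3,-0.27,0,0,0,-0.19],[0.6,-0.54,0,0,0,-0.38],[0.93,-0.83,0,0,0,-0.57],[0.93,-0.83,0,0,0,-0.7],[0.93,-0.83,0,0,0,-0.7]]]'
python3 - <<'E'
from h import *
s=arm.get_state(); print(s['time_s'],s['eef_pos'],s['ft_force'],s['width'],s['joints'].round(2)); print(Rn.from_quat(s['orientation']).as_matrix().round(3)); print(delta([496,-100,60]))
E
```

```text
time_s: 0.6
eef_pos: [331.1, -429.0, 188.8]
orientation: [0.981, 0.196, 0.0, -0.0]
ft_force: [0.8, -0.0, -0.3]
width: 0.703
finger_force: 0.0
time_s: 1.1
eef_pos: [413.8, -258.1, 189.4]
orientation: [0.888, 0.459, 0.001, -0.0]
ft_force: [-0.4, 0.5, 0.2]
width: 0.379
finger_force: 0.0
1.1 [ 413.80971566 -258.05098485  189.35117022] [-0.40449136  0.46891805  0.22846466] 0.3787340681597314 [ 1.13  0.24 -0.71  1.94  0.18  1.02 -0.28]
[[ 0.579  0.815  0.002]
 [ 0.815 -0.579  0.001]
 [ 0.002  0.001 -1.   ]]
[ 1.175 -0.164  0.865]
```

```bash

python3 -m inch '[[[0.3,-0.05,0,0,0,-0.19],[0.6,-0.1,0,0,0,-0.38],[0.9,-0.16,0,0,0,-0.57],[0.9,-0.16,0,0,0,-0.76],[0.9,-0.16,0,0,0,-0.9]]]' 0.4
python3 - <<'E'
from h import *
s=arm.get_state(); print(s['joints'].round(2)); print(Rn.from_quat(s['orientation']).as_matrix().round(3)); print(delta([493,-90,120]))
f=grab('wrist'); save(f,'w1.png'); print(-np.array(f['R']).T@f['t'])
h=cv2.cvtColor(f['img'],cv2.COLOR_RGB2HSV); k=cv2.morphologyEx(cv2.inRange(h,(8,120,80),(28,255,255)),3,np.ones((15,15)))
c=max(cv2.findContours(k,0,1)[0],key=cv2.contourArea)
P=plane(f,c.reshape(-1,2),17)[:,:2].astype(np.float32); r=cv2.minAreaRect(P); print(cv2.boundingRect(c),r,cv2.boxPoints(r).round(1))
E
```

```text
time_s: 1.6
eef_pos: [471.6, -139.4, 188.9]
orientation: [0.676, 0.737, 0.0, 0.0]
ft_force: [0.2, -1.3, 0.1]
width: 0.693
finger_force: 0.0
[ 1.01  0.3  -0.9   1.93  0.27  1.04  0.08]
[[-0.086  0.996  0.   ]
 [ 0.996  0.086  0.   ]
 [ 0.     0.    -1.   ]]
[0.316 0.17  0.459]
[465.51461259 -70.74471324 383.75385439]
(281, 0, 141, 90) ((491.4381408691406, -12.0252685546875), (126.73539733886719, 80.54519653320312), 0.813308596611023) [[427.5  27.3]
 [428.6 -53.2]
 [555.4 -51.4]
 [554.2  29.1]]
```

View pics/w1.png

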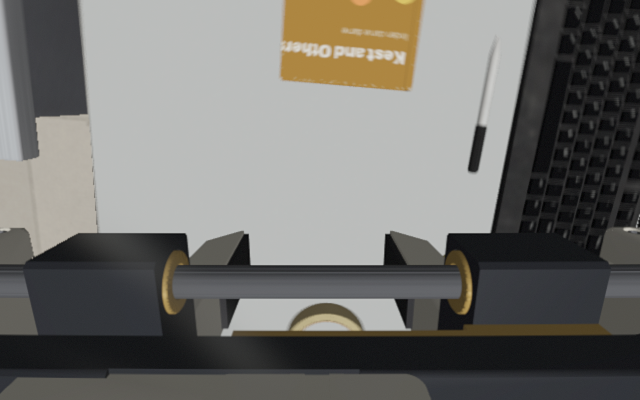

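Wrist view: the book's near end runs from (281,80) to (411,90), which puts it at x 428–555, y -52, yaw about 0.8°. Nothing lies between it and the fingers; the pen is off to the right.

```bash

python3 -m inch '[[[0.2,0.12,0.2,0,0,0],[0.31,0.18,0.5,0,0,0],[0.31,0.18,0.8,0,0,0],[0.31,0.18,0.95,0,0,0],[0.31,0.18,0.95,0,0,0]]]'
python3 -m inch '[[[0,0,0.1,0,0,0],[0,0,0.2,0,0,0],[0,0,0.26,0,0,0],[0,0,0.26,0,0,0]]]'

```

```text
time_s: 2.15
eef_pos: [491.0, -92.4, 43.1]
orientation: [0.68, 0.733, -0.002, -0.003]
ft_force: [0.1, 0.2, -0.5]
width: 0.701
finger_force: 0.0
time_s: 2.55
eef_pos: [493.6, -92.6, 6.5]
orientation: [0.679, 0.734, -0.0, -0.001]
ft_force: [-0.5, 1.4, -0.4]
width: 0.695
finger_force: 0.0
```

```bash

python3 -m inch '[[[0.07,0,0,0,0,0],[0.14,0,0,0,0,0],[0.21,0,0,0,0,0],[0.28,0,0,0,0,0],[0.35,0,0,0,0,0]]]'
python3 -m inch '[[[0.07,0,0,0,0,0],[0.14,0,0,0,0,0],[0.21,0,0,0,0,0],[0.28,0,0,0,0,0],[0.35,0,0,0,0,0]]]'
python3 -m inch '[[[0.07,0,0,0,0,0],[0.14,0,0,0,0,0],[0.21,0,0,0,0,0],[0.28,0,0,0,0,0],[0.32,0,0,0,0,0]]]'
python3 - <<'E'
from h import *
f=grab('top'); save(f,'t2.png')
h=cv2.cvtColor(f['img'],cv2.COLOR_RGB2HSV); k=cv2.inRange(h,(8,120,80),(28,255,255));k[:,:200]=0;k[:215]=0;k[290:]=0;k[:,330:]=0; k=cv2.morphologyEx(k,3,np.ones((7,7)))
c=max(cv2.findContours(k,0,1)[0],key=cv2.contourArea)
P=plane(f,c.reshape(-1,2),17)[:,:2].astype(np.float32); r=cv2.minAreaRect(P); print(cv2.boundingRect(c),r,cv2.boxPoints(r).round(1))
w=grab('wrist'); save(w,'w2.png')
E
```

```text
time_s: 3.05
eef_pos: [490.4, -38.7, 7.6]
orientation: [0.679, 0.734, 0.0, 0.0]
ft_force: [0.4, 0.9, -0.2]
width: 0.699
finger_force: 0.0
time_s: 3.55
eef_pos: [486.2, 13.2, 7.3]
orientation: [0.679, 0.734, 0.0, 0.0]
ft_force: [0.2, 0.3, -0.4]
width: 0.7
finger_force: 0.0
time_s: 4.05
eef_pos: [482.4, 61.6, 7.4]
orientation: [0.679, 0.734, 0.0, -0.0]
ft_force: [-0.9, -0.3, -0.1]
width: 0.699
finger_force: 0.0
(289, 230, 20, 35) ((494.5142517089844, 101.23028564453125), (66.80535125732422, 125.6688003540039), 88.73614501953125) [[431.   69.2]
 [556.6  66.4]
 [558.1 133.2]
 [432.4 136. ]]
```

View pics/w2.png

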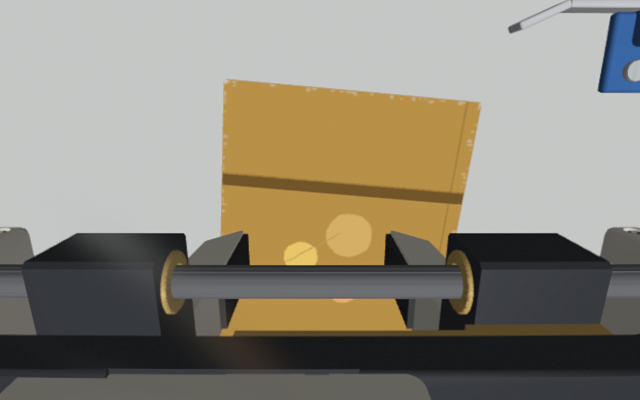

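```bash
python3 - <<'E'
from h import *
s=arm.get_state();print(s['eef_pos'],s['time_s'],s['ft_force'],s['joints'].round(3))
f=grab('wrist'); print('cam',-np.array(f['R']).T@f['t'])
for p in [(230,84),(478,104),(350,140),(340,200),(300,60),(243,300),(395,250),(310,320),(240,240),(440,300)]: print(p,dep(f,p).round(1), plane(f,[p],17).round(1))
g=grab('scene'); print('tcp in scene',proj(g,s['eef_pos']), proj(g,[[494,-54,17],[494,136,17]]))
c=cv2.resize(cv2.cvtColor(g['img'],4)[130:300,250:420],None,fx=3.5,fy=3.5,interpolation=cv2.INTER_CUBIC)
cv2.imwrite('pics/s3.png',c)
E
```

```text
[482.43267488  61.48875974   7.42508988] 4.15 [-0.15857708 -0.05627702  0.20916416] [ 0.412  0.573 -0.724  2.074  0.586  0.705 -0.616]
cam [476.81829852 130.10399819 202.30350671]
(230, 84) [[433.2 135.5  16. ]] [[433.5 135.5  17. ]]
(478, 104) [[557.3 135.8  17.3]] [[557.5 135.9  17. ]]
(350, 140) [[495.5 112.7  15.7]] [[495.3 112.8  17. ]]
(340, 200) [[493.4  80.4  16.1]] [[493.3  80.7  17. ]]
(300, 60) [[466.2 151.2  -1. ]] [[467.2 149.3  17. ]]
(243, 300) [[443.1  16.5  16.9]] [[443.1  16.5  17. ]]
(395, 250) [[514.2  73.2  63. ]] [[526.6  54.4  17. ]]
(310, 320) [[482.8   6.4  16.9]] [[482.8   6.5  17. ]]
(240, 240) [[447.6  68.5  53.3]] [[440.5  53.5  17. ]]
(440, 300) [[516.7  78.  109.9]] [[556.9  25.5  17. ]]
tcp in scene [[348.38658722 237.19731121]] [[361.62899598 218.88952014]
 [334.24659929 244.62319774]]
```

View pics/s3.png

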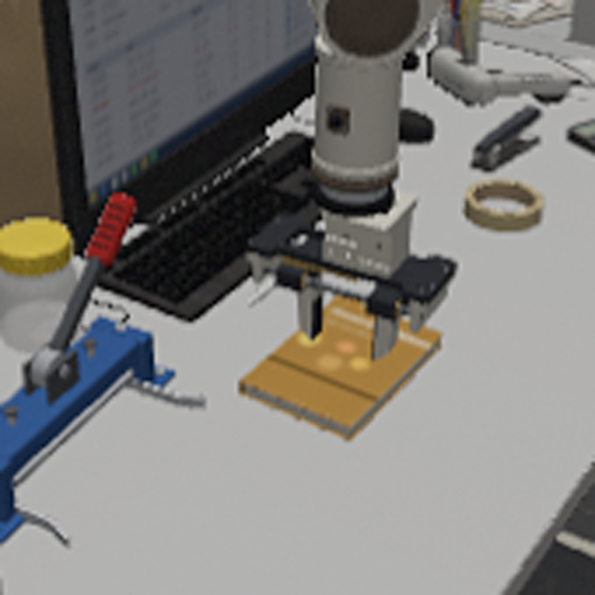

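The book has not moved: its far end is still at y≈136. The fingers are over it, with the gripper at crop (312,340) and (382,355). So the real fingertips ride higher than the reported TCP; I'll measure that with depth.

```bash
python3 - <<'E'
from h import *
for n in('scene','wrist'):
    f=grab(n); hsv=cv2.cvtColor(f['img'],cv2.COLOR_RGB2HSV)
    v,u=np.mgrid[0:400,0:640]; px=np.c_[u.ravel(),v.ravel()]
    o,d=ray(f,px); D=(o+d*f['depth'].ravel()[:,None]); S=hsv.reshape(-1,3)
    for lo,hi in((430,482),(482,540)):
        m=(f['depth'].ravel()>0)&(D[:,0]>lo)&(D[:,0]<hi)&(abs(D[:,1]-61)<25)&(D[:,2]>18)&(D[:,2]<70)&(S[:,1]<90)
        q=D[m]; i=np.argsort(q[:,2])[:12]; print(n,lo,m.sum(),q[i][::2].round(1).tolist(),px[m][i][::2].tolist())
E
```

```text
scene 430 23 [[446.9, 67.4, 52.2], [440.2, 65.6, 53.9], [444.3, 65.5, 56.3], [436.5, 65.9, 59.7], [446.6, 68.8, 61.5], [440.5, 65.9, 62.3]] [[357, 231], [359, 231], [358, 230], [360, 230], [357, 229], [359, 229]]
scene 482 26 [[520.8, 64.5, 46.3], [520.3, 72.0, 50.8], [520.6, 71.7, 54.7], [516.6, 71.7, 56.3], [518.4, 68.9, 58.3], [526.0, 70.0, 60.2]] [[339, 225], [338, 225], [338, 224], [339, 224], [339, 223], [337, 222]]
wrist 430 979 [[446.9, 67.9, 44.6], [447.4, 66.6, 45.0], [447.0, 66.6, 45.2], [447.0, 67.2, 45.5], [446.1, 68.2, 45.7], [444.9, 67.8, 46.2]] [[242, 231], [243, 234], [242, 234], [242, 233], [240, 231], [237, 232]]
wrist 482 980 [[517.0, 73.2, 44.3], [516.4, 73.4, 45.0], [515.9, 73.0, 45.4], [516.0, 72.1, 45.5], [517.2, 73.7, 45.6], [514.6, 71.6, 45.9]] [[393, 231], [392, 231], [391, 232], [391, 234], [394, 231], [388, 235]]
```

Both cameras put the fingertips at z≈45 while the TCP reads 7. The gripper blocks are about 37 mm high as well, so the reported z is off by roughly 37 mm; x and y agree. Nothing was touched. I'll back off, lower part way and re-measure.

```bash
cat >> h.py <<'E'
def tips():
    s=arm.get_state(); e=np.array(s['eef_pos']); f=grab('wrist'); hsv=cv2.cvtColor(f['img'],cv2.COLOR_RGB2HSV).reshape(-1,3)
    v,u=np.mgrid[0:400,0:640]; px=np.c_[u.ravel(),v.ravel()]; o,d=ray(f,px); D=o+d*f['depth'].ravel()[:,None]
    T=Rn.from_quat(s['orientation']).inv().apply(D-e)
    for sg in(-1,1):
        m=(f['depth'].ravel()>0)&(T[:,1]*sg>20)&(T[:,1]*sg<70)&(abs(T[:,0])<20)&(D[:,2]>4)&(T[:,2]>-100)
        q=np.c_[T[m],D[m]]; i=np.argsort(q[:,5])[:400]; print('tip',sg,m.sum(),q[i][::80].round(1).tolist())
    print(e.round(1),np.round(s['ft_force'],1),s['time_s'])
E
python3 -m inch '[[[-0.3,0,0,0,0,0],[-0.6,0,0,0,0,0],[-0.9,0,0,0,0,0],[-1,0,0,0,0,0],[-1,0,0,0,0,0]]]'
python3 -m inch '[[[-0.12,0,0,0,0,0],[-0.12,0,0.05,0,0,0],[-0.12,0,0.1,0,0,0],[-0.12,0,0.15,0,0,0],[-0.12,0,0.15,0,0,0]]]'
python3 -c "
from h import *
tips()"
```

```text
time_s: 4.85
eef_pos: [493.9, -93.9, 7.0]
orientation: [0.682, 0.732, -0.001, 0.0]
ft_force: [-0.6, 0.0, 0.1]
width: 0.704
finger_force: 0.0
time_s: 5.35
eef_pos: [494.3, -105.6, -16.5]
orientation: [0.678, 0.735, -0.0, -0.001]
ft_force: [-0.7, 0.1, -0.8]
width: 0.7
finger_force: 0.0
tip -1 2631 [[10.8, -35.5, -36.9, 458.2, -97.7, 20.5], [11.0, -34.8, -40.3, 458.9, -97.4, 23.9], [11.2, -36.9, -43.2, 456.8, -97.5, 26.8], [10.6, -40.9, -45.5, 452.8, -98.3, 29.1], [11.0, -46.9, -47.7, 446.8, -98.4, 31.3]]
tip 1 2530 [[-3.6, 32.1, -36.5, 526.7, -106.6, 20.0], [9.2, 32.5, -40.6, 526.1, -93.9, 24.0], [11.1, 38.3, -43.0, 531.7, -91.5, 26.5], [9.7, 33.8, -45.4, 527.4, -93.3, 28.9], [4.4, 31.9, -47.6, 525.9, -98.7, 31.0]]
[ 494.3 -105.6  -16.5] [-0.7  0.1 -0.8] 5.35
```

The offset is confirmed: the reading is -16.5 with the tips at 20 and no contact. I'll lower to a tip height of about 7 mm and push in short strokes.

```bash

python3 -m inch '[[[0,0,0.03,0,0,0],[0,0,0.06,0,0,0],[0,0,0.09,0,0,0],[0,0,0.09,0,0,0]]]'
python3 -m inch '[[[0.07,0,0,0,0,0],[0.14,0,0,0,0,0],[0.21,0,0,0,0,0],[0.28,0,0,0,0,0],[0.32,0,0,0,0,0]]]'
python3 -m inch '[[[0.07,0,0,0,0,0],[0.14,0,0,0,0,0],[0.2,0,0,0,0,0],[0.26,0,0,0,0,0],[0.3,0,0,0,0,0]]]'
cat >> h.py <<'E'
def book(n='wrist',box=None):
    f=grab(n); h=cv2.cvtColor(f['img'],cv2.COLOR_RGB2HSV); k=cv2.inRange(h,(8,120,80),(28,255,255))
    if box: z=np.zeros_like(k); a,b,c,d=box; z[b:d,a:c]=k[b:d,a:c]; k=z
    k=cv2.morphologyEx(k,3,np.ones((9,9)) if n=='top' else np.ones((15,15))); c=max(cv2.findContours(k,0,1)[0],key=cv2.contourArea)
    P=plane(f,c.reshape(-1,2),17)[:,:2].astype(np.float32); r=cv2.minAreaRect(P); print('book',n,cv2.boundingRect(c),[np.round(a,1) for a in r],cv2.boxPoints(r).round(1).tolist()); return f
E
python3 -c "
from h import *
tips(); f=book(); book('top',(200,215,330,290))"
```

```text
time_s: 5.8
eef_pos: [495.0, -107.2, -29.3]
orientation: [0.679, 0.734, -0.0, -0.0]
ft_force: [-0.2, 0.3, -0.6]
width: 0.703
finger_force: 0.0
time_s: 6.3
eef_pos: [491.9, -58.1, -28.4]
orientation: [0.679, 0.735, 0.0, 0.0]
ft_force: [-0.1, -1.1, 0.8]
width: 0.7
finger_force: 0.9
time_s: 6.8
eef_pos: [488.2, -14.0, -28.5]
orientation: [0.679, 0.734, -0.0, 0.0]
ft_force: [-0.0, -3.0, 2.7]
width: 0.698
finger_force: 1.9
tip -1 4335 [[-3.2, -32.5, -36.2, 456.0, -19.7, 7.7], [6.1, -32.3, -42.6, 455.6, -10.4, 14.1], [17.0, -39.6, -43.6, 447.5, -0.1, 15.1], [-0.7, -32.4, -43.8, 456.0, -17.2, 15.3], [11.5, -32.6, -44.0, 454.8, -5.0, 15.5]]
tip 1 4385 [[-3.5, 32.1, -36.7, 520.5, -14.9, 8.2], [0.7, 32.2, -42.6, 520.2, -10.7, 14.0], [13.2, 55.6, -43.6, 542.6, 3.6, 15.0], [19.9, 45.6, -43.8, 532.1, 9.5, 15.2], [12.9, 28.2, -43.9, 515.3, 1.1, 15.4]]
[488.2 -14.  -28.5] [-0.  -3.   2.7] 6.8
book wrist (153, 0, 339, 237) [array([485.4,  46.3]), array([128.5,  94.9]), np.float64(4.6)] [[417.6000061035156, 88.5], [425.20001220703125, -6.199999809265137], [553.2999877929688, 4.099999904632568], [545.7000122070312, 98.69999694824219]]
book top (275, 233, 47, 37) [array([481.2,  99.5]), array([126. , 169.6]), np.float64(4.6)] [[411.70001220703125, 179.0], [425.1000061035156, 10.0], [550.7999877929688, 20.0], [537.2999877929688, 189.0]]
```

The book is moving and sits square at yaw 4.6°, centred on the fingers. I'll continue.

```bash

python3 -m inch '[[[0.07,0,0,0,0,0],[0.14,0,0,0,0,0],[0.21,0,0,0,0,0],[0.28,0,0,0,0,0],[0.35,0,0,0,0,0]]]'
python3 -m inch '[[[0.07,0,0,0,0,0],[0.14,0,0,0,0,0],[0.21,0,0,0,0,0],[0.28,0,0,0,0,0],[0.35,0,0,0,0,0]]]'
python3 -m inch '[[[0.06,0,0,0,0,0],[0.12,0,0,0,0,0],[0.17,0,0,0,0,0],[0.21,0,0,0,0,0],[0.23,0,0,0,0,0]]]'
python3 -c "
from h import *
f=book('wrist',(0,0,640,240)); save(f,'w3.png'); book('top',(200,215,330,290)); print(arm.get_state()['eef_pos'])
v,u=np.mgrid[0:400,0:640]; px=np.c_[u.ravel(),v.ravel()]; o,d=ray(f,px); D=o+d*f['depth'].ravel()[:,None]
h=cv2.cvtColor(f['img'],cv2.COLOR_RGB2HSV).reshape(-1,3)
b=(h[:,0]>100)&(h[:,0]<125)&(h[:,1]>120)
for a,c in((2,15),(55,70)):
    m=b&(D[:,2]>a)&(D[:,2]<c); q=D[m]; print(m.sum(),np.median(q[:,2]),cv2.minAreaRect(q[:,:2].astype(np.float32)),cv2.boxPoints(cv2.minAreaRect(q[:,:2].astype(np.float32))).round(1).tolist())
"
```

```text
time_s: 7.45
eef_pos: [483.9, 39.1, -28.7]
orientation: [0.679, 0.734, 0.0, -0.0]
ft_force: [-0.1, -1.3, -0.4]
width: 0.701
finger_force: 0.6
time_s: 7.95
eef_pos: [480.1, 91.0, -28.7]
orientation: [0.679, 0.734, -0.0, 0.0]
ft_force: [0.5, -0.5, -1.3]
width: 0.704
finger_force: 0.6
time_s: 8.45
eef_pos: [477.5, 125.2, -28.6]
orientation: [0.679, 0.734, 0.0, 0.0]
ft_force: [0.3, -2.1, 0.9]
width: 0.699
finger_force: 1.4
book wrist (154, 0, 339, 237) [array([475.1, 184.2]), array([128.5,  94.9]), np.float64(4.5)] [[407.29998779296875, 226.39999389648438], [414.79998779296875, 131.89999389648438], [542.9000244140625, 141.89999389648438], [535.4000244140625, 236.5]]
book top (238, 235, 43, 37) [array([470.6, 243.7]), array([126.1, 157.2]), np.float64(4.3)] [[401.8999938964844, 317.3999938964844], [413.6000061035156, 160.60000610351562], [539.2999877929688, 170.0], [527.5999755859375, 326.79998779296875]]
[477.53268416 125.30260425 -28.58936102]
225 3.6306610874015632 ((627.2169799804688, 161.38412475585938), (4.052601337432861, 22.77907943725586), 10.016133308410645) [[623.2000122070312, 172.1999969482422], [627.2000122070312, 149.8000030517578], [631.2000122070312, 150.5], [627.2000122070312, 173.0]]
0 nan ((0.0, 0.0), (0.0, 0.0), 0.0) [[0.0, 0.0], [0.0, 0.0], [0.0, 0.0], [0.0, 0.0]]
  return _methods._mean(a, axis=axis, dtype=dtype,
  ret = ret.dtype.type(ret / rcount)
```

View pics/w3.png

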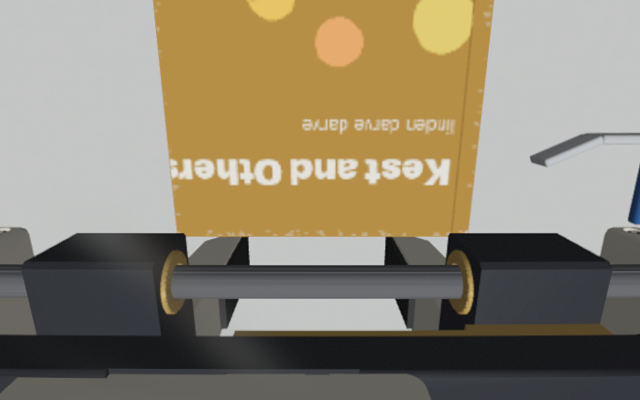

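Wrist view: the book is square ahead of the fingers. The press's right guide runs from its splay tip at (533,160) to the knee at about (600,137), and the blue foot is at (636,200). I'll fix the press pose from this and the top view.

```bash
python3 - <<'E'
from h import *
f=grab('wrist')
print('guide R tip, knee', plane(f,[(533,160),(600,137)],13).round(1).tolist())
t=grab('top'); h=cv2.cvtColor(t['img'],cv2.COLOR_RGB2HSV)
C=np.array([(98,118),(102,229),(480,95),(486,207)])/5+[190-.4,170-.4]
P=plane(t,C,4); print('flange corners',P.round(1).tolist(),P.mean(0).round(1))
G=np.array([(158,265),(432,245),(147,300),(450,281)])/5+[189.6,169.6]; print('knees L R, tips L R',plane(t,G,13).round(1).tolist())
# sharper flange corners : blue mask, all blue pixels on flange plane
k=cv2.inRange(h,(100,120,40),(125,255,255)); k[:, :200]=0;k[:,300:]=0;k[:180]=0;k[225:]=0
c=max(cv2.findContours(k,0,1)[0],key=cv2.contourArea).reshape(-1,2)
Q=plane(t,c,4)[:,:2]
for a in np.radians([4,5,6]):
    x=Q@[np.cos(a),np.sin(a)]; y=Q@[-np.sin(a),np.cos(a)]; print(np.degrees(a).round(),x.min(),x.max(),y.min(),y.max())
E
```

```text
guide R tip, knee [[567.1, 177.4, 13.0], [593.6, 189.5, 13.0]]
flange corners [[688.6, 439.8, 4.0], [605.4, 433.0, 4.0], [713.3, 154.7, 4.0], [628.6, 147.8, 4.0]] [659.  293.8   4. ]
knees L R, tips L R [[578.9, 388.7, 13.0], [598.5, 186.8, 13.0], [552.8, 395.6, 13.0], [572.0, 172.6, 13.0]]
4.0 635.063658899264 721.3030193374724 105.36311160243983 389.16131208211004
5.0 641.2076377583587 723.3046297984084 93.69369865543104 377.61764892737176
6.0 643.2980057254364 729.2886764055514 81.98935577223352 365.9589597787059
```

The top and wrist views agree: press origin ≈ (658,293.5), yaw 4.8°. The book is at press coordinates (-191, -48), so it needs 47 mm more along press y.

```bash

python3 -m inch '[[[0.06,0,0,0,0,0],[0.13,0,0,0,0,0],[0.2,0,0,0,0,0],[0.25,0,0,0,0,0],[0.28,0,0,0,0,0]]]'
python3 -m inch '[[[0.015,0,0,0,0,0],[0.03,0,0,0,0,0],[0.03,0,0,0,0,0],[0.03,0,0,0,0,0]]]'
cat >> h.py <<'E'
def toP(X,o=(658,293.5),a=4.8):
    c,s=np.cos(np.radians(a)),np.sin(np.radians(a)); return (np.array(X)[...,:2]-o)@np.array([[c,-s],[s,c]])
def toW(X,o=(658,293.5),a=4.8):
    c,s=np.cos(np.radians(a)),np.sin(np.radians(a)); return np.array(X,float)@np.array([[c,s],[-s,c]])+o
E
python3 -c "
from h import *
book('wrist',(0,0,640,240)); book('top',(195,215,330,290)); s=arm.get_state(); print(s['eef_pos'],toP(s['eef_pos']))"
python3 -m inch '[[[-0.1,0,0,0,0,0],[-0.2,0,0,0,0,0],[-0.2,0,-0.2,0,0,0],[-0.2,0,-0.5,0,0,0],[-0.2,0,-0.6,0,0,0]]]'

```

```text
time_s: 9.15
eef_pos: [473.9, 167.8, -28.6]
orientation: [0.678, 0.735, 0.0, -0.0]
ft_force: [0.9, -3.0, 3.5]
width: 0.699
finger_force: 1.7
time_s: 9.55
eef_pos: [473.9, 170.7, -28.7]
orientation: [0.679, 0.734, -0.0, 0.0]
ft_force: [0.2, -2.7, 1.7]
width: 0.701
finger_force: 1.2
book wrist (153, 0, 340, 237) [array([471.4, 229.7]), array([128.5,  94.9]), np.float64(4.4)] [[403.70001220703125, 272.0], [411.0, 177.39999389648438], [539.2000122070312, 187.39999389648438], [531.7999877929688, 281.8999938964844]]
book top (225, 236, 42, 37) [array([466.9, 292.1]), array([126. , 151.3]), np.float64(4.4)] [[398.29998779296875, 362.70001220703125], [410.0, 211.89999389648438], [535.5, 221.60000610351562], [523.7999877929688, 372.3999938964844]]
[473.88598452 170.68405634 -28.64713662] [-193.745275   -106.97894711]
time_s: 10.15
eef_pos: [478.5, 143.0, 64.6]
orientation: [0.679, 0.734, 0.003, 0.001]
ft_force: [0.3, -0.2, 0.8]
width: 0.701
finger_force: 0.0
```

The book is at press coordinates ≈ (-191, -1), yaw 4.4°, so it's lined up. I'll swing the gripper round behind the fore-edge.

```bash

python3 -m inch '[[[0.2,-0.18,0,0,0,0.18],[0.4,-0.36,0,0,0,0.36],[0.6,-0.54,0,0,0,0.54],[0.8,-0.7,0,0,0,0.72],[0.88,-0.72,0,0,0,0.9]]]' 0.4
python3 -m inch '[[[0,0,0,0,0,0.19],[0,0,0,0,0,0.38],[0,0,0,0,0,0.57],[0,0,0,0,0,0.76],[0,0,0,0,0,0.95]]]'
python3 -c "
from h import *
s=arm.get_state(); print(s['eef_pos'],s['joints'].round(2),toP(s['eef_pos'])); M=Rn.from_quat(s['orientation']).as_matrix(); print(M.round(3),np.degrees(np.arctan2(M[1,0],M[0,0])))
w=toW([-300,-1]); print(w,delta([*w,-28]))
f=book('wrist',(0,0,640,240)); book('top',(195,215,330,290)); save(f,'w4.png')"

```

```text
time_s: 10.65
eef_pos: [354.6, 267.4, 61.4]
orientation: [0.891, 0.454, 0.0, -0.001]
ft_force: [0.6, -0.3, 0.3]
width: 0.702
finger_force: 0.0
time_s: 11.15
eef_pos: [358.1, 264.9, 61.2]
orientation: [0.995, 0.095, 0.0, -0.001]
ft_force: [-0.1, 0.3, 0.3]
width: 0.699
finger_force: 0.0
[358.14054018 264.91494584  61.19941609] [-0.24  0.34 -0.52  2.15  0.26  0.71 -2.32] [-301.19974618   -3.39320945]
[[ 0.982  0.189  0.   ]
 [ 0.189 -0.982  0.001]
 [ 0.001 -0.001 -1.   ]] 10.883756769007958
[359.13582007 267.40015414] [ 0.009 -0.014  0.595]
book wrist (180, 0, 313, 155) [array([450.1, 274.2]), array([ 94.4, 186.9]), np.float64(4.6)] [[395.6000061035156, 363.6000061035156], [410.5, 177.1999969482422], [504.6000061035156, 184.6999969482422], [489.79998779296875, 371.1000061035156]]
book top (225, 235, 53, 38) [array([468.2, 273.8]), array([126.5, 188.1]), np.float64(4.8)] [[397.29998779296875, 362.29998779296875], [413.0, 174.8000030517578], [539.0, 185.39999389648438], [523.4000244140625, 372.79998779296875]]
```

```bash

python3 -m inch '[[[0.005,-0.004,0.1,0,0,0.135],[0.005,-0.004,0.25,0,0,0.135],[0.005,-0.004,0.4,0,0,0.135],[0.005,-0.004,0.52,0,0,0.135],[0.005,-0.004,0.595,0,0,0.135]]]' 0.6
python3 -m inch '[[[0.06,0,0,0,0,0],[0.12,0,0,0,0,0],[0.18,0,0,0,0,0],[0.24,0,0,0,0,0],[0.3,0,0,0,0,0]]]'
python3 -c "
from h import *
s=arm.get_state(); print(s['eef_pos'],s['joints'].round(2),toP(s['eef_pos'])); M=Rn.from_quat(s['orientation']).as_matrix(); print(np.degrees(np.arctan2(M[1,0],M[0,0])))
f=book('wrist',(0,0,640,240)); book('top',(195,200,330,290))"

```

```text
time_s: 11.75
eef_pos: [358.1, 264.8, -29.3]
orientation: [0.999, 0.047, -0.001, 0.0]
ft_force: [0.5, -0.6, -0.6]
width: 0.802
finger_force: 0.0
time_s: 12.25
eef_pos: [403.9, 268.9, -27.5]
orientation: [0.999, 0.045, -0.0, 0.0]
ft_force: [-4.5, -0.0, 3.2]
width: 0.802
finger_force: 2.1
[403.93138247 268.85671408 -27.45884898] [-0.33  0.56 -0.37  2.09  0.37  0.56 -2.45] [-255.23966015   -3.29694448]
5.124635651328713
book wrist (65, 0, 492, 236) [array([462.5, 276.3]), array([ 95.4, 188. ]), np.float64(5.1)] [[406.6000061035156, 365.70001220703125], [423.3999938964844, 178.5], [518.4000244140625, 187.0], [501.6000061035156, 374.20001220703125]]
book top (225, 231, 53, 36) [array([482.2, 275.5]), array([124.8, 187.9]), np.float64(5.1)] [[411.70001220703125, 363.5], [428.3999938964844, 176.3000030517578], [552.7000122070312, 187.39999389648438], [536.0, 374.6000061035156]]
```

```bash

python3 -m inch '[[[0.06,0,0.005,0,0,0.007],[0.12,0,0.01,0,0,0.007],[0.18,0,0.01,0,0,0.007],[0.24,0,0.01,0,0,0.007],[0.3,0,0.01,0,0,0.007]]]'
python3 -m inch '[[[0.06,0,0,0,0,0],[0.12,0,0,0,0,0],[0.18,0,0,0,0,0],[0.24,0,0,0,0,0],[0.28,0,0,0,0,0]]]'
python3 -c "
from h import *
s=arm.get_state(); print(s['eef_pos'],s['joints'].round(2),toP(s['eef_pos'])); M=Rn.from_quat(s['orientation']).as_matrix(); print(np.degrees(np.arctan2(M[1,0],M[0,0])))
f=book('wrist',(0,0,640,240)); save(f,'w5.png')"

```

```text
time_s: 12.85
eef_pos: [449.9, 272.9, -29.5]
orientation: [0.999, 0.042, 0.0, -0.0]
ft_force: [-0.8, -0.4, -0.6]
width: 0.8
finger_force: 0.7
time_s: 13.35
eef_pos: [491.5, 276.5, -29.4]
orientation: [0.999, 0.042, 0.0, -0.0]
ft_force: [-2.0, 0.2, -0.1]
width: 0.798
finger_force: 1.1
[491.54390761 276.49013044 -29.39368171] [-0.27  0.65 -0.37  1.9   0.37  0.65 -2.35] [-167.29565664   -3.02152673]
4.7831182470388836
book wrist (62, 0, 499, 238) [array([549.8, 283.5]), array([ 95.1, 188.4]), np.float64(4.8)] [[494.5, 373.3999938964844], [510.29998779296875, 185.6999969482422], [605.0, 193.60000610351562], [589.2999877929688, 381.3999938964844]]
```

View pics/w5.png

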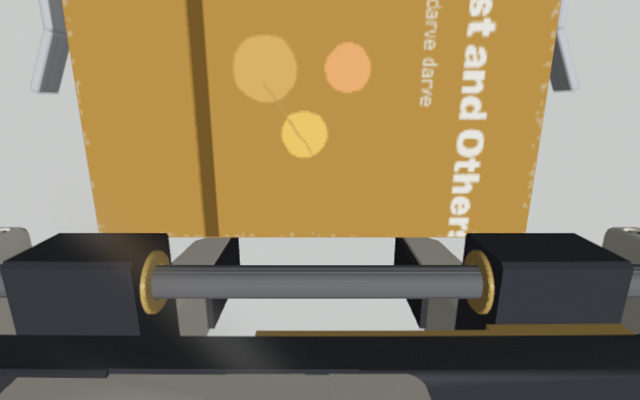

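The book is inside the guides, with the splays at (48,60) and (565,60) either side and square. I'll continue more slowly.

```bash

python3 -m inch '[[[0.05,0,0,0,0,0],[0.1,0,0,0,0,0],[0.15,0,0,0,0,0],[0.2,0,0,0,0,0],[0.25,0,0,0,0,0]]]'
python3 -m inch '[[[0.03,0,0,0,0,0],[0.06,0,0,0,0,0],[0.08,0,0,0,0,0],[0.1,0,0,0,0,0],[0.12,0,0,0,0,0]]]'
python3 -c "
from h import *
s=arm.get_state(); print(s['eef_pos'],s['ft_force'].round(1),toP(s['eef_pos'])); M=Rn.from_quat(s['orientation']).as_matrix(); print(np.degrees(np.arctan2(M[1,0],M[0,0])))
f=book('wrist',(0,0,640,240)); print(f['img'].shape)"

```

```text
time_s: 13.9
eef_pos: [528.3, 279.7, -29.4]
orientation: [0.999, 0.042, -0.0, 0.0]
ft_force: [-2.7, 1.0, 0.8]
width: 0.797
finger_force: 1.3
time_s: 14.4
eef_pos: [545.6, 281.3, -29.4]
orientation: [0.999, 0.042, -0.0, 0.0]
ft_force: [-3.2, 0.5, 1.5]
width: 0.798
finger_force: 1.6
[545.60272498 281.28444464 -29.36757979] [-3.2  0.5  1.5] [-113.02525328   -2.76755212]
4.830527999122273
book wrist (69, 45, 484, 193) [array([595.7, 287.7]), array([ 79. , 188.5]), np.float64(5.0)] [[548.2000122070312, 378.1000061035156], [564.5999755859375, 190.3000030517578], [643.2999877929688, 197.1999969482422], [626.7999877929688, 385.0]]
(400, 640, 3)
```

```bash

python3 -m inch '[[[0.015,0,0,0,0,0],[0.03,0,0,0,0,0],[0.045,0,0,0,0,0],[0.055,0,0,0,0,0],[0.065,0,0,0,0,0]]]'
python3 -m inch '[[[0.008,0,0,0,0,0],[0.015,0,0,0,0,0],[0.015,0,0,0,0,0]]]'
python3 -m inch '[[[0.008,0,0,0,0,0],[0.015,0,0,0,0,0],[0.015,0,0,0,0,0]]]'
python3 -c "
from h import *
s=arm.get_state(); print(s['ft_force'].round(1),toP(s['eef_pos']));f=book('wrist',(0,0,640,240))"

```

```text
time_s: 14.95
eef_pos: [555.4, 282.0, -29.4]
orientation: [0.999, 0.042, -0.0, 0.0]
ft_force: [-4.2, -0.6, 3.5]
width: 0.8
finger_force: 2.1
time_s: 15.25
eef_pos: [558.0, 282.2, -29.4]
orientation: [0.999, 0.042, 0.0, -0.0]
ft_force: [-2.5, -0.3, 2.3]
width: 0.8
finger_force: 1.4
time_s: 15.55
eef_pos: [558.9, 282.2, -29.5]
orientation: [0.999, 0.042, -0.001, 0.0]
ft_force: [-6.6, -0.9, 5.6]
width: 0.803
finger_force: 3.1
[-6.6 -0.9  5.6] [-99.68264561  -2.93697606]
book wrist (76, 90, 471, 148) [array([600.9, 288. ]), array([ 62.4, 188.4]), np.float64(4.9)] [[561.7999877929688, 379.20001220703125], [577.9000244140625, 191.39999389648438], [640.0, 196.6999969482422], [624.0, 384.5]]
```

```bash

python3 -m inch '[[[0.01,0,0,0,0,0],[0.02,0,0,0,0,0],[0.02,0,0,0,0,0],[0.02,0,0,0,0,0]]]'
python3 -c "
from h import *
s=arm.get_state(); print(s['ft_force'].round(1),toP(s['eef_pos']));f=book('wrist',(0,0,640,240))"
python3 -m inch '[[[-0.03,0,0,0,0,0],[-0.08,0,0,0,0,0],[-0.15,0,0,0,0,0],[-0.3,0,-0.1,0,0,0],[-0.4,0,-0.4,0,0,0]]]'
python3 -c "
from h import *
s=arm.get_state(); print(s['ft_force'].round(1),toP(s['eef_pos']),s['joints'].round(2))
f=book('wrist',(0,0,640,240)); save(f,'w6.png')"

```

```text
time_s: 16.0
eef_pos: [558.8, 282.2, -29.7]
orientation: [0.999, 0.042, -0.003, 0.001]
ft_force: [-12.6, -1.6, 10.3]
width: 0.802
finger_force: 6.4
[-12.6  -1.6  10.3] [-99.78615378  -2.98414098]
book wrist (75, 90, 473, 149) [array([600.8, 288. ]), array([ 62.6, 188.5]), np.float64(5.0)] [[561.4000244140625, 379.1000061035156], [577.7000122070312, 191.39999389648438], [640.0999755859375, 196.8000030517578], [623.7999877929688, 384.5]]
time_s: 16.55
eef_pos: [498.2, 275.1, 27.1]
orientation: [0.999, 0.042, -0.004, 0.002]
ft_force: [0.9, -0.4, 0.6]
width: 0.805
finger_force: 0.0
[ 0.9 -0.4  0.6] [-160.77705283   -4.95460871] [-0.23  0.58 -0.41  1.87  0.31  0.77 -2.3 ]
book wrist (123, 0, 369, 97) [array([593.4, 286.7]), array([ 48.1, 193.7]), np.float64(4.9)] [[561.2000122070312, 381.20001220703125], [577.7000122070312, 188.1999969482422], [625.5999755859375, 192.3000030517578], [609.0999755859375, 385.29998779296875]]
```

View pics/w6.png

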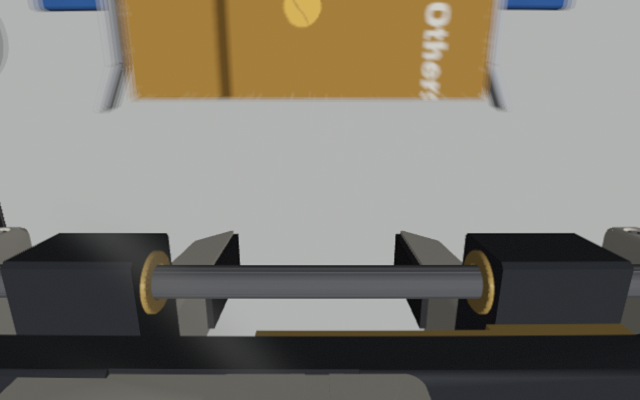

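The book is home: near edge at press x≈-90, square at about 4.9°, with a firm stop at 12.6 N. In the image its edge is at row 97 between the guides at (115,90) and (495,90). Next is the lever: I'll raise, shut the fingers, and check for clearance beyond it.

```bash

python3 -m inch '[[[0,0,-0.3,0,0,0],[0,0,-0.6,0,0,0],[0,0,-0.9,0,0,0],[0,0,-1,0,0,0],[0,0,-1,0,0,0]]]' -1
python3 -m inch '[[[0,0,-0.13,0,0,0],[0,0,-0.13,0,0,0],[0,0,-0.13,0,0,0],[0,0,-0.13,0,0,0]]]'
python3 - <<'E'
from h import *
s=arm.get_state(); print(s['eef_pos'],toP(s['eef_pos']),s['joints'].round(2))
t=grab('top'); v,u=np.mgrid[0:400,0:640]; px=np.c_[u.ravel(),v.ravel()]; o,d=ray(t,px); D=o+d*t['depth'].ravel()[:,None]; P=toP(D)
m=(P[:,0]>20)&(P[:,0]<200)&(P[:,1]<0)&(P[:,1]>-300)&(D[:,2]>110); 
for lo in range(20,200,30):
    q=m&(P[:,0]>=lo)&(P[:,0]<lo+30); print(lo,q.sum(),D[q][:,2].max() if q.any() else 0, P[q][:,1].max() if q.any() else 0)
h=cv2.cvtColor(t['img'],cv2.COLOR_RGB2HSV).reshape(-1,3); r=(h[:,1]>150)&((h[:,0]<7)|(h[:,0]>172))&(abs(P[:,0])<60)&(P[:,1]<0)&(P[:,1]>-180)&(D[:,2]>80)
q=np.c_[P[r],D[r][:,2]]; print('handle',r.sum(),q.min(0),q.max(0),np.median(q,0))
print(delta([*toW([0,-82]),195]))
E
```

```text
time_s: 17.1
eef_pos: [505.2, 278.6, 183.8]
orientation: [0.999, 0.042, 0.003, -0.001]
ft_force: [0.5, 0.3, -0.2]
width: 0.416
finger_force: 0.0
time_s: 17.5
eef_pos: [502.2, 276.9, 198.1]
orientation: [0.999, 0.042, -0.001, 0.001]
ft_force: [-0.6, 0.1, -0.2]
width: 0.066
finger_force: 0.0
[502.19808794 276.93766054 198.14427793] [-156.64139368   -3.46708501] [-0.16  0.36 -0.49  1.73  0.19  1.09 -2.2 ]
20 0 0 0
50 0 0 0
80 115 133.65013633989338 -99.41719306571075
110 186 159.22018133163215 -93.28856860265495
140 962 468.6615673735382 -97.99486987579317
170 27 467.01015133340843 -231.24722660260068
handle 111 [ -10.07834339 -133.42962859  162.77413008] [ 15.42993005 -76.72679949 213.36929385] [   1.0228344  -106.53657141  191.51809058]
[1.044 0.524 0.02 ]
```

```bash

python3 -m inch '[[[0.2,0.1,0,0,0,0],[0.4,0.25,0,0,0,0],[0.6,0.4,0,0,0,0],[0.8,0.52,0,0,0,0],[0.9,0.52,0,0,0,0]]]'
python3 -m inch '[[[0.08,0,0,0,0,0],[0.14,0,0,0,0,0],[0.14,0,0,0,0,0]]]'
python3 - <<'E'
from h import *
s=arm.get_state(); print(s['eef_pos'],toP(s['eef_pos']),s['joints'].round(2),s['width'])
e=np.array(s['eef_pos']); f=grab('wrist'); v,u=np.mgrid[0:400,0:640]; px=np.c_[u.ravel(),v.ravel()]; o,d=ray(f,px); D=o+d*f['depth'].ravel()[:,None]
T=Rn.from_quat(s['orientation']).inv().apply(D-e); h=cv2.cvtColor(f['img'],cv2.COLOR_RGB2HSV).reshape(-1,3)
m=(f['depth'].ravel()>0)&(abs(T[:,1])<40)&(abs(T[:,0])<20)&(T[:,2]>-100)&(T[:,2]<-25)&(h[:,1]<100); q=T[m]; i=np.argsort(-q[:,2])[:300]; print('tip',q[i][::60].round(1).tolist())
save(f,'w7.png')
E
```

```text
time_s: 18.05
eef_pos: [647.2, 205.5, 198.1]
orientation: [0.999, 0.039, -0.0, 0.002]
ft_force: [-0.4, -1.2, -0.1]
width: 0.001
finger_force: 0.0
time_s: 18.35
eef_pos: [665.4, 212.8, 198.7]
orientation: [0.999, 0.042, -0.001, 0.0]
ft_force: [0.4, 0.0, 0.0]
width: 0.003
finger_force: 0.0
[665.42349224 212.75025119 198.6960641 ] [  0.64049218 -81.0877299 ] [-0.08  0.58 -0.42  1.4   0.24  1.21 -2.  ] 0.0027195899929096054
tip [[10.5, -3.1, -37.0], [8.9, 1.0, -41.8], [10.9, 3.2, -45.8], [9.2, 1.4, -49.9], [9.4, -2.4, -53.5]]
```

View pics/w7.png

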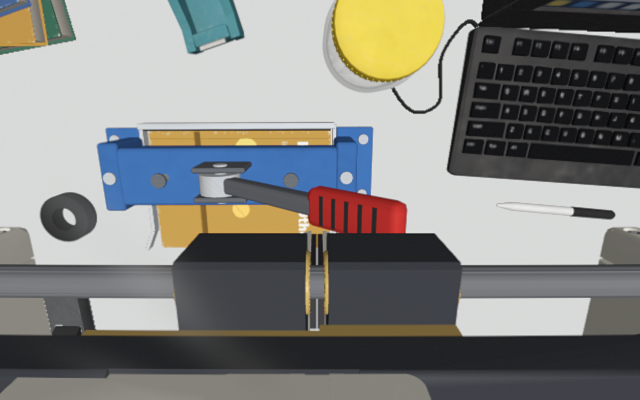

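The view shows the red handle at (310–405,190–230) just ahead of and below the shut fingers, and the book under the beam up against the stop. Now I'll press the lever along its arc.

```bash

python3 -m inch '[[[0,0.07,0.08,0,0,0],[0,0.07,0.15,0,0,0],[0,0.07,0.2,0,0,0],[0,0.07,0.25,0,0,0],[0,0.07,0.27,0,0,0]]]'
python3 -m inch '[[[0,0.05,0.06,0,0,0],[0,0.1,0.12,0,0,0],[0,0.13,0.18,0,0,0],[0,0.165,0.24,0,0,0],[0,0.193,0.29,0,0,0]]]'
python3 -m inch '[[[0,0.02,0.045,0,0,0],[0,0.04,0.09,0,0,0],[0,0.055,0.135,0,0,0],[0,0.067,0.18,0,0,0]]]'
python3 -m inch '[[[0,0.01,0.04,0,0,0],[0,0.02,0.07,0,0,0],[0,0.025,0.1,0,0,0],[0,0.025,0.12,0,0,0]]]'
python3 - <<'E'
from h import *
s=arm.get_state(); print(s['eef_pos'],s['eef_pos'][2]+37,toP(s['eef_pos']),s['ft_force'].round(1))
E
```

```text
time_s: 18.9
eef_pos: [665.1, 202.4, 158.3]
orientation: [0.999, 0.042, -0.001, 0.0]
ft_force: [-0.3, -0.3, -1.1]
width: 0.003
finger_force: 0.0
time_s: 19.4
eef_pos: [669.0, 172.0, 115.5]
orientation: [0.999, 0.041, 0.0, 0.0]
ft_force: [0.7, -0.4, 2.3]
width: 0.008
finger_force: 1.2
time_s: 19.8
eef_pos: [669.5, 162.9, 88.8]
orientation: [0.999, 0.042, 0.0, 0.0]
ft_force: [1.2, -2.1, 4.1]
width: 0.003
finger_force: 1.6
time_s: 20.2
eef_pos: [669.7, 159.4, 70.8]
orientation: [0.999, 0.042, 0.0, 0.0]
ft_force: [0.6, -2.9, 4.7]
width: 0.006
finger_force: 1.9
[669.74452342 159.41076808  70.78356333] 107.78356332817681 [   0.48303598 -134.6017185 ] [ 0.6 -2.9  4.7]
```

Force is 4.7 N with the tip at z≈108. I'll keep pressing to the stop, at about 103.

```bash

python3 -m inch '[[[0,0,0.015,0,0,0],[0,0,0.03,0,0,0],[0,0,0.03,0,0,0]]]'
python3 -m inch '[[[0,0,0.01,0,0,0],[0,0,0.02,0,0,0],[0,0,0.02,0,0,0]]]'
python3 -m inch '[[[0,0,0.01,0,0,0],[0,0,0.02,0,0,0],[0,0,0.02,0,0,0]]]'
```

```text
time_s: 20.5
eef_pos: [669.3, 160.0, 66.2]
orientation: [0.999, 0.042, -0.0, -0.0]
ft_force: [1.2, -0.4, 2.1]
width: 0.002
finger_force: 0.4
time_s: 20.8
eef_pos: [669.3, 160.3, 65.2]
orientation: [0.999, 0.042, -0.0, 0.0]
ft_force: [-4.0, -2.9, 11.9]
width: 0.004
finger_force: 6.1
time_s: 21.1
eef_pos: [669.5, 160.2, 65.0]
orientation: [0.999, 0.042, 0.0, 0.0]
ft_force: [-9.4, -5.5, 26.8]
width: 0.004
finger_force: 13.3
```

It's at the stop, with 27 N on the fingertips. Now I'll come away: up, then back.

```bash

python3 -m inch '[[[0,0,-0.05,0,0,0],[0,0,-0.2,0,0,0],[0,0,-0.5,0,0,0],[0,0,-0.8,0,0,0],[0,0,-0.95,0,0,0]]]'
python3 -m inch '[[[-0.2,0.2,0,0,0,0],[-0.5,0.4,0,0,0,0],[-0.8,0.6,0,0,0,0],[-1,0.8,0,0,0,0],[-1,0.9,0,0,0,0]]]'
python3 -m inch '[[[0,0.3,0,0,0,0],[0,0.6,0,0,0,0],[0,0.9,0,0,0,0],[0,0.9,0,0,0,0],[0,0.9,0,0,0,0]]]'
python3 - <<'E'
from h import *
t=book('top',(195,195,300,290)); g=grab('scene')
v,u=np.mgrid[0:400,0:640]; px=np.c_[u.ravel(),v.ravel()]; o,d=ray(t,px); D=o+d*t['depth'].ravel()[:,None]; P=toP(D)
h=cv2.cvtColor(t['img'],cv2.COLOR_RGB2HSV).reshape(-1,3); r=(h[:,1]>150)&((h[:,0]<7)|(h[:,0]>172))&(abs(P[:,0])<60)&(P[:,1]<0)&(P[:,1]>-220)&(D[:,2]>60)
q=np.c_[P[r],D[r][:,2]]; print('handle',r.sum(),q.min(0),q.max(0),np.median(q,0))
a=cv2.resize(cv2.cvtColor(t['img'],4)[150:280,180:420],None,fx=3.3,fy=3.3,interpolation=2); b=cv2.resize(cv2.cvtColor(g['img'],4)[190:300,210:450],None,fx=3.3,fy=3.3,interpolation=2)
c=np.vstack([a,b])[:,:792]; cv2.imwrite('pics/end.png',cv2.resize(c,None,fx=.75,fy=.75)); print(arm.get_state()['ft_force'],arm.get_state()['time_s'])
E
```

```text
time_s: 21.6
eef_pos: [670.6, 162.2, 207.1]
orientation: [0.999, 0.043, 0.002, -0.001]
ft_force: [0.7, 0.4, 0.8]
width: 0.0
finger_force: 0.0
time_s: 22.1
eef_pos: [525.4, 9.8, 201.7]
orientation: [0.999, 0.041, -0.003, 0.001]
ft_force: [1.1, 0.2, 0.4]
width: 0.003
finger_force: 0.0
time_s: 22.6
eef_pos: [542.1, -121.9, 202.2]
orientation: [0.999, 0.041, -0.001, -0.001]
ft_force: [-0.6, 0.3, -0.1]
width: 0.004
finger_force: 0.0
book top (224, 207, 52, 20) [array([602.6, 285.3]), array([ 64.3, 188.2]), np.float64(4.8)] [[562.7000122070312, 376.3999938964844], [578.4000244140625, 188.89999389648438], [642.5, 194.1999969482422], [626.7999877929688, 381.79998779296875]]
handle 119 [  -9.82202277 -171.19973086   93.00298681] [  13.10473164 -106.72656072  111.10976445] [   1.36793691 -138.58103316  101.94409041]
[0.77584379 0.73635612 0.58907899] 22.7
```

View pics/end.png

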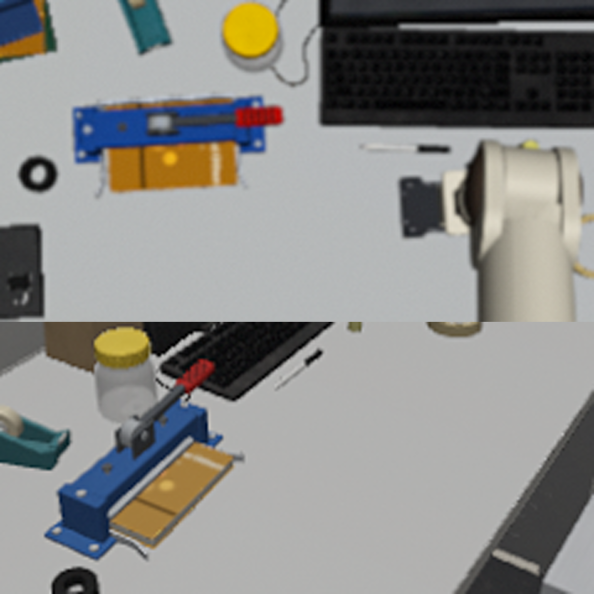

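The final view shows the book square in the press with its near edge at press x≈-89, the lever down (pad z≈102), the bystanders unmoved and the arm clear.

```bash
python3 -c "
from station import arm
print(arm.finish_job())"
```

```text
the job is handed in; nothing more can be done
None
```

The ochre book is in the press with its spine square against the back stop and the lever right down so the platen clamps it; the arm is clear, nothing else moved, and the job was handed in at about 23 s.

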